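# Recap the wood-glue canister

## Robot

A 6-joint arm with a two-finger parallel gripper is mounted at the origin on the work surface. World frame = base frame: x ahead of the robot, y to its left, z up, the work surface at z = 0. Lengths are in m, angles in rad, forces in N, time in s.
With the tool pointing down it reaches from about 0.35 to 0.875 m from the base axis. Payload 15.5 kg.
Tool frame: the origin (TCP) lies at the very end of the fingers, on their centre line; the grasp point (between the pads) lies 19 mm behind it (env.tcp_to_grasp is the distance from the TCP to the grasp point, in m); x points along the fingers, y is the direction in which the jaws open and shut, and the axes are right-handed (so a half turn about x gives the same grasp; the last joint's range is limited). The gripper opens to 85 mm and grips with 20 to 120 N. Pads are 22 mm wide; open, the fingers measure 114 mm over their backs; the gripper's body (76 mm by 85 mm) begins 54 mm behind the grasp point. The pads swing forward as they close: fully open they stand 13 mm farther back than shut.
Start: joints at [-1.335, 0.494, 1.345, -0, 1.302, -0.096], TCP at [0.204, -0.591, 0.231] pointing down, gripper open.
Joint ranges: [-2.91, 2.91], [-0.82, 2.16], [0.22, 2.67], [-1.22, 4.37], [0.12, 2.79], [-3.08, 3.08]. Speed limits (rad/s): [1.89, 1.89, 2.57, 3.01, 3.01, 3.01].

## Interface

Orientations are given as a rotation vector (axis times angle).
In Python, from plant import env gives the robot as it stands. The module is installed in compiled form; this text tells all that it offers. Calls block until the motion is done:
- env.goto(position, orientation): joint-space move of the TCP to a pose.
- env.movel(position, rotation=None, feed=0.15, force_limit=None): straight line of the TCP; rotation=None keeps the orientation; feed is the mean speed in m/s. With force_limit (N) it stops when the force on the tool has changed by that much, and returns True; else False.
- env.goto_joints(angles): joint-space move.
- env.set_gripper(opening, f_grip=None): finger opening in m; f_grip is the grip in N (None keeps the last); returns when the fingers have stopped.
- env.pause(seconds).
- env.solve_ik(position, orientation): joint angles nearest the present ones, or None.
- env.get_obs(): the state.
- env.grab_frame(name): name is "side" or "top"; returns a dict with "frame" (400x640x3 uint8, blue, green, red), "depth" (400x640 float32, m along the optical axis (not along the pixel's ray), 0 where there is no reading), "vertical_fov" (degrees; the focal length in pixels is half the picture's height over the tangent of half this angle, whatever the lens; pixels are square), "cx", "cy" (the principal point, pixels), "R" (3x3) and "t" (3): a world point X has camera coordinates R X + t. Camera axes: x right, y down, z forward; pixel columns grow to the right and rows downward; lengths in m; the calibration is good to about 2 mm. A picture is of the moment at which its call begins.
A pose or a line that the arm cannot do raises env.MotionError and nothing moves.
- env.finish_job(): hands the job in, once; it reports no verdict.
The state is a dict: "clock": time; "qpos": joint angles; "qvel": joint speeds; "effort": joint torques, N m; "tcp_pos": TCP position; "orientation": TCP orientation; "wrist_force": force on the tool from outside, world axes, zero at the start; "wrist_torque": the same for the moment, N m; "width": finger opening in m.
Only numpy, scipy, OpenCV 4.12 (cv2) and the standard library are available. Lean on these libraries where they do the work, as an engineer would, in place of code of your own. Each camera call takes 0.05 s, during which the arm holds its last target. There are 200 camera calls.

## Task

Put the green screw cap back on the wood-glue canister the way a careful joiner does: set it level on the neck, turn it backward (anticlockwise seen from above) until it drops into the start of the thread, and only then turn it forward (clockwise) until it is fully home and snug, and let go. Leave the sanding block, tin, brush and clamp where they lie.

Things in the scene. Friction and masses are not known exactly. Their poses are not given: they have to be found in the camera images.
- cap_mid (a point): Centre of the loose green screw cap: 65 mm across, 28 mm high, ribbed, about 40 g, lying on the bench open side down; grasp it across its sides. The point is 14 mm below its top. +z up, +x along the white arrow on its top. Right-hand two-start thread inside, 14 mm a turn (2.23 mm per radian).
- cap_arrow (a point): Point of the white arrow on the cap: 27 mm from the cap's axis along its +x, level with its top. The leading lower ends of its two threads lie under this arrow and diametrically opposite.
- cap: The cap's body, axes as cap_mid; origin at the centre of its lower edge. Its inside ceiling is 25 mm above that edge; the clear bore between its threads is 48 mm.
- mouth (a point): Centre of the rim of the canister's neck, 202 mm above the bench, +z up along the neck. Neck 44 mm across, 54 over its two thread ridges, which begin 6 mm below the rim on its +y and -y sides, where two green arrows on the shoulder point, and wind down clockwise. With the cap home (ceiling on the rim) cap_mid is 11 mm below this point.
- canister: White 2-litre canister (165 x 105 mm) in a plywood cradle (200 x 140 mm) screwed to the bench: it cannot move or turn. Origin on the bench under the neck's axis, axes as mouth. Shoulder 38 mm below the rim; the bar handle, on the +x side, tops out 39 mm below the rim.
- thread_start (a point): Where one thread begins on the neck (+y side, 25 mm from the axis, 6 mm below the rim; the other is opposite). Turned anticlockwise, the cap rides on top of the ridges, climbing 2.23 mm per radian until its arrow is over this start or the opposite one; there cap_mid is level with the rim. Then it drops 7 mm.
- thread_start_b (a point): The other thread's beginning, on the -y side. A cap held firmly does not drop by itself: ease the grip or press lightly. Set the cap down with its arrow well clear of both starts, so that the drop is felt. It is home and snug about 2.7 rad clockwise from the drop; there it resists turning.
- sanding_block: Bystander: cork sanding block, 105 x 62 x 35 mm, origin at the centre of its underside.
- filler_tin: Bystander: round steel tin with a yellow band, 79 mm across, 68 mm high, origin at the centre of its underside.
- glue_brush: Bystander: flat brush with a wooden handle, 190 mm long, lying on the bench.
- clamp: Bystander: steel F clamp, 240 mm long, lying flat on the bench, 30 mm high.
Things that resemble listed ones, but are neither listed nor needed, are in the scene too. There is more than one size of the cap; the job needs the middle-sized.

How it is judged:
On the way, in this order (a step that is already met when the one before it is completed fails the run):
1. the cap rests on the neck, riding on top of the threads, its arrow 10 to 90 degrees clockwise of one of the two neck arrows (((y of cap_arrow in the frame of mouth above 0 m and x of cap_arrow in the frame of mouth between 0.0047 and 0.03 m) or (y of cap_arrow in the frame of mouth below 0 m and x of cap_arrow in the frame of mouth between -0.03 and -0.0047 m)) and horizontal distance between cap_mid and mouth below 0.006 m and z of cap_mid in the frame of mouth between -0.0045 and 0.0025 m and angle between cap_mid's own z axis and vertical below 0.12 rad and contact force between cap and canister above 0.1 N).
2. still riding high, it is turned back until its arrow is within 10 degrees of a neck arrow (((y of cap_arrow in the frame of mouth above 0 m and x of cap_arrow in the frame of mouth between 0 and 0.0047 m) or (y of cap_arrow in the frame of mouth below 0 m and x of cap_arrow in the frame of mouth between -0.0047 and -0 m)) and horizontal distance between cap_mid and mouth below 0.006 m and z of cap_mid in the frame of mouth between -0.0025 and 0.0025 m).
3. just past the neck arrow it has dropped level into the start of the thread, still unscrewed (((y of cap_arrow in the frame of mouth above 0 m and x of cap_arrow in the frame of mouth between -0.026 and 0 m) or (y of cap_arrow in the frame of mouth below 0 m and x of cap_arrow in the frame of mouth between -0 and 0.026 m)) and horizontal distance between cap_mid and mouth below 0.006 m and z of cap_mid in the frame of mouth between -0.0085 and -0.0036 m and angle between cap_mid's own z axis and vertical below 0.06 rad).
At the end, for the whole second after the job is handed in: The cap is screwed fully home on the neck: its centre 11 mm below the rim (within 1.4 mm), within 4 mm of the neck's axis, level within 2 degrees, turned until the threads are snug (its arrow at least 120 degrees clockwise past the neck arrow at which it dropped in), released and at rest (z of cap_mid in the frame of mouth between -0.0125 and -0.0096 m and horizontal distance between cap_mid and mouth below 0.004 m and angle between cap_mid's own z axis and vertical below 0.035 rad and ((x of cap_arrow in the frame of mouth above 0 m and y of cap_arrow in the frame of mouth below -0.0135 m) or (x of cap_arrow in the frame of mouth below 0 m and y of cap_arrow in the frame of mouth above 0.0135 m)) and linear speed of cap below 0.01 m/s and angular speed of cap below 0.1 rad/s); the robot touches nothing.
It fails at once if the sanding block is moved more than 30 mm (distance of sanding_block from where it was at the start of the episode above 0.03 m).
It fails at once if the filler tin is moved more than 30 mm (distance of filler_tin from where it was at the start of the episode above 0.03 m).
It fails at once if the glue brush is moved more than 30 mm (distance of glue_brush from where it was at the start of the episode above 0.03 m).
It fails at once if the clamp is moved more than 30 mm (distance of clamp from where it was at the start of the episode above 0.03 m).
It also fails if it takes over 64 s, if anything falls off the work surface, if the arm or the gripper's body presses on something with over 40 N, if the wrist force passes 120 N, or if a joint passes its speed limit or range.

## Working session

There is one attempt and no reset: what is moved stays moved. The work goes in short steps, each a Python script; the robot and the scene stay as the last script left them, time stands still between calls to the robot, and variables do not carry over. Pictures are saved under pics/ and viewed, about 8 in all and at most 12, crops included, and the job is handed in when it is done.

```bash
mkdir -p pics; python3 - <<'E'
from plant import env
import cv2,pickle
D={}
for n in("top","side"):
    f=env.grab_frame(n);D[n]=f;cv2.imwrite(f"pics/{n}0.png",f["frame"])
    print(n,f["vertical_fov"],f["cx"],f["cy"],f["R"],f["t"])
pickle.dump(D,open("d0.pkl","wb"))
o=env.get_obs();print(o)
E
```

```text
top 50.8210591593006 323.1745831863158 200.79454989483605 [[-0.02349738 -0.99953586 -0.01938904]
 [-0.99596282  0.02508531 -0.08619044]
 [ 0.08663681  0.01728552 -0.99608999]] [0.01226852 0.63433146 1.26528354]
side 53.558455559816515 320.20153145361434 195.8021085060405 [[-9.99068867e-01 -3.70855627e-02 -2.20467674e-02]
 [ 1.44579886e-04  5.08124327e-01 -8.61283721e-01]
 [ 4.31436903e-02 -8.60484938e-01 -5.07645834e-01]] [0.60154218 0.11358052 1.27851274]
{'clock': 0.1, 'qpos': array([-1.33449698e+00,  4.94116794e-01,  1.34606550e+00,  8.31637882e-06,
        1.30248633e+00, -9.54810595e-02]), 'qvel': array([-0.00052716, -0.00197971, -0.00204535,  0.00143784,  0.00069332,
        0.00104876]), 'effort': array([ 2.85072783e-03, -8.83587527e+01, -3.84563398e+01, -3.03437071e-05,
        5.19919369e-03,  4.20643062e-05]), 'tcp_pos': array([ 0.20352143, -0.59059924,  0.23076376]), 'orientation': array([ 2.04205121,  0.34301953, -2.04219138]), 'wrist_force': array([-0.06736676,  0.68948257, -0.67822354]), 'wrist_torque': array([-0.00854931,  0.05882351,  0.01944658]), 'width': 0.08535581168464546}
```

View pics/top0.png

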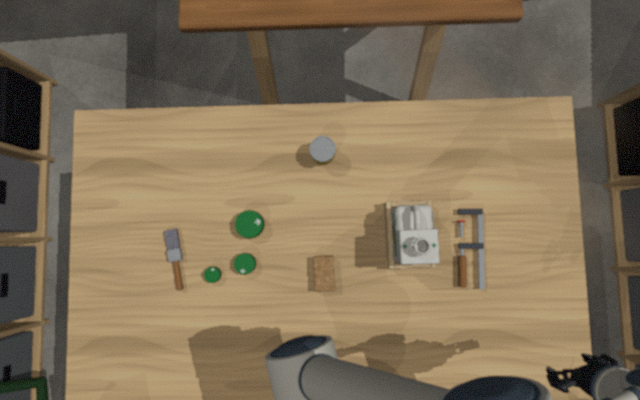

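View pics/side0.png

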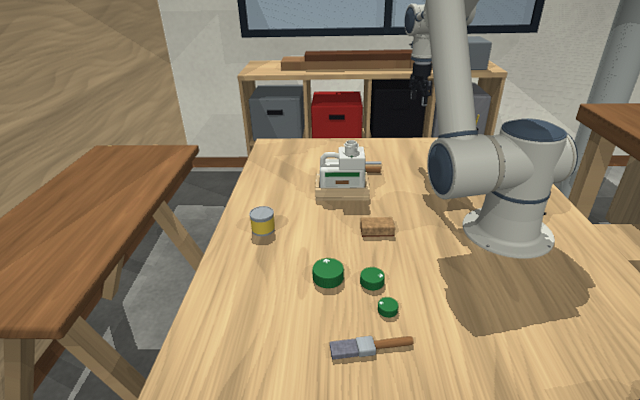

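Candidates for the cap, in the top view: large at (250,224), middle at (245,264) and small at (213,274). The middle one fits the description, and I'll check that by measured diameter. The canister neck is near (416,246), the tin at (322,150), the block at (324,273), the brush at (175,258) and the clamp at (470,250).

```bash
cat > h.py <<'E'
import numpy as np,cv2
from scipy.spatial.transform import Rotation as Ro
def foc(f): return 200/np.tan(np.radians(f["vertical_fov"])/2)
def cast(f,uv,z):
    uv=np.atleast_2d(uv).astype(float);F=foc(f)
    d=np.c_[(uv-[f["cx"],f["cy"]])/F,np.ones(len(uv))]@f["R"]
    c=-f["R"].T@f["t"];return c+d*((z-c[2])/d[:,2])[:,None]
def cloud(f):
    v,u=np.mgrid[0:400,0:640];F=foc(f);d=f["depth"]
    p=np.stack([(u-f["cx"])/F*d,(v-f["cy"])/F*d,d],-1)
    return (p-f["t"])@f["R"]
def proj(f,X):
    p=f["R"]@np.asarray(X)+f["t"];return p[:2]/p[2]*foc(f)+[f["cx"],f["cy"]]
def green(f):
    h=cv2.cvtColor(f["frame"],cv2.COLOR_BGR2HSV);return cv2.inRange(h,(45,90,30),(85,255,255))
E
python3 - <<'E'
import pickle
from h import *
D=pickle.load(open("d0.pkl","rb"))
for n,f in D.items():
    m=green(f);P=cloud(f)
    k,lab,st,ce=cv2.connectedComponentsWithStats(m)
    for i in range(1,k):
        if st[i,4]<25: continue
        q=P[lab==i];z=np.percentile(q[:,2],90)
        cs=cv2.findContours((lab==i).astype(np.uint8),0,1)[0][0]
        (c,r)=cv2.minEnclosingCircle(cs)
        top=q[abs(q[:,2]-z)<.004]
        print(n,ce[i].round(1),st[i,4],"z",z.round(4),"mean top",np.median(top,0).round(4),"ext",np.ptp(top[:,:2],axis=0).round(3),"circ",cast(f,c,z)[0].round(4),r*2*f["depth"][int(ce[i][1]),int(ce[i][0])]/foc(f))
    hi=(P[...,2]>.190)&(P[...,2]<.215)&(P[...,0]>.3)&(P[...,1]<0)&(P[...,1]>-.4)&(f["depth"]>0)
    v,u=np.nonzero(hi);q=P[hi];print("rim",len(q),u.min(),u.max(),v.min(),v.max(),np.median(q,0).round(4),q.min(0).round(4),q.max(0).round(4))
    
f=D["top"]["frame"];s=D["side"]["frame"]
R=lambda im,a,k:cv2.resize(im[a[1]:a[3],a[0]:a[2]],None,fx=k,fy=k,interpolation=cv2.INTER_CUBIC)
a=R(f,(200,205,275,285),5);b=R(f,(380,200,445,275),5);b=cv2.resize(b,(375,400))
c=R(s,(340,250,400,310),5)[:200];c=R(s,(345,255,420,295),5);d=R(s,(310,135,385,175),5)
cv2.imwrite("pics/crop0.png",np.vstack([np.hstack([a,b]),np.hstack([c,d])]))
E
```

```text
top [248.2 224. ] 567 z 0.0393 mean top [0.5663 0.226  0.0374] ext [0.079 0.083] circ [0.5687 0.2239 0.0393] 0.08689781910391542
top [244.2 262.8] 323 z 0.0304 mean top [0.453  0.2389 0.0284] ext [0.058 0.062] circ [0.4492 0.2409 0.0304] 0.06570822923288644
top [211.9 274.7] 183 z 0.0236 mean top [0.4165 0.3422 0.0218] ext [0.042 0.046] circ [0.4179 0.3409 0.0236] 0.05036857305342276
top [ 26.4 386.3] 466 z -0.418 mean top [-0.0471  1.307  -0.418 ] ext [0.036 0.039] circ [-0.0619  1.2308 -0.418 ] 0.20732452492000947
rim 160 412 432 236 255 [ 0.4959 -0.2636  0.1969] [ 0.47   -0.2903  0.1901] [ 0.5202 -0.2369  0.2046]
side [340.9 174.1] 106 z 0.1043 mean top [ 0.5379 -0.2089  0.1032] ext [0.119 0.012] circ [ 0.5308 -0.1968  0.1043] 0.11992746770332599
side [327.8 273. ] 756 z 0.0389 mean top [0.5709 0.2318 0.0375] ext [0.082 0.085] circ [0.5713 0.2502 0.0389] 0.08804648786673994
side [371.6 278.4] 448 z 0.0298 mean top [0.4525 0.2456 0.0285] ext [0.06  0.065] circ [0.4538 0.2613 0.0298] 0.06779825655282949
side [387.7 307. ] 327 z 0.0233 mean top [0.4193 0.347  0.0219] ext [0.047 0.051] circ [0.4217 0.3549 0.0233] 0.05374101343573284
rim 269 0 358 128 147 [ 1.812  -0.3036  0.1998] [ 0.4713 -0.4     0.1901] [ 1.8216 -0.2379  0.2149]
```

View pics/crop0.png

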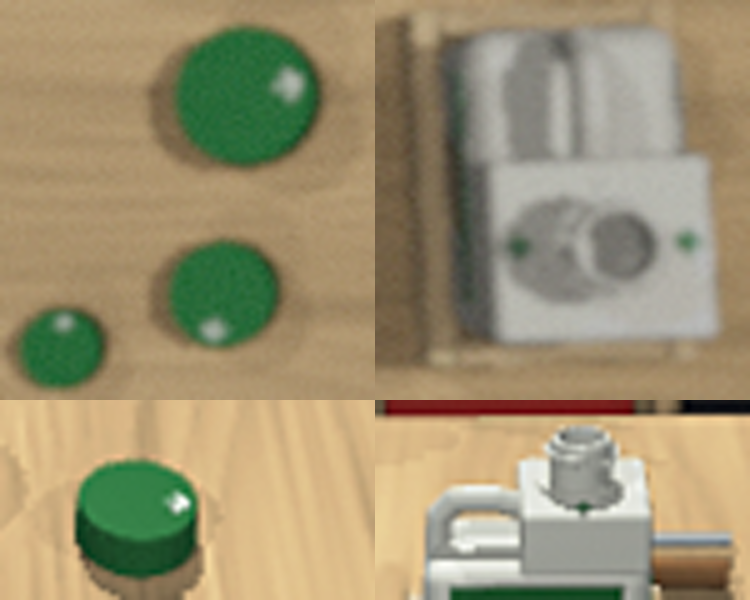

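The crop confirms the middle cap (about 65 mm across, arrow near −x). The neck's green arrows lie at roughly ±y world and the handle on +x. Next come the precise cap, arrow and neck measurements.

```bash
cat > meas.py <<'E'
from h import *
def cap(f,guess,ztop,rad=.0325):
    """centre & arrow of a cap with top height ztop near guess"""
    P=cloud(f);near=np.hypot(P[...,0]-guess[0],P[...,1]-guess[1])<rad+.012
    hsv=cv2.cvtColor(f["frame"],cv2.COLOR_BGR2HSV)
    top=near&(abs(P[...,2]-ztop)<.006)
    m=cv2.morphologyEx(top.astype(np.uint8),cv2.MORPH_OPEN,np.ones((3,3),np.uint8))
    cs=max(cv2.findContours(m,0,1)[0],key=cv2.contourArea)
    mask=cv2.drawContours(np.zeros_like(m),[cs],-1,1,-1)>0
    v,u=np.nonzero(mask);X=cast(f,np.c_[u,v],ztop)
    c=X.mean(0);w=(hsv[...,1]<110)&cv2.erode(mask.astype(np.uint8),np.ones((2,2))).astype(bool)
    v,u=np.nonzero(w);wt=(140-hsv[v,u,1].astype(float))
    A=cast(f,np.c_[u,v],ztop);a=(A*wt[:,None]).sum(0)/wt.sum() if len(u) else c*np.nan
    return c,np.ptp(X,axis=0)[:2],a,np.degrees(np.arctan2(a[1]-c[1],a[0]-c[0])),len(u)
E
python3 - <<'E'
import pickle
from meas import *
D=pickle.load(open("d0.pkl","rb"))
for n,f in D.items():
    print(n,*cap(f,(.451,.241),.028))
# silhouettes of green + analysis: fit by hull of green, outer edge
f=D["top"];P=cloud(f)
hsv=cv2.cvtColor(f["frame"],cv2.COLOR_BGR2HSV)
g=cv2.inRange(hsv,(40,50,20),(90,255,255))
for box in((398,238,412,254),(427,238,442,254)):
    s=hsv[box[1]:box[3],box[0]:box[2]].astype(float);w=np.where((s[...,0]>40)&(s[...,0]<90),np.clip(s[...,1]-40,0,None),0)
    v,u=np.mgrid[box[1]:box[3],box[0]:box[2]]
    c=np.array([(u*w).sum(),(v*w).sum()])/w.sum();print("arrow px",c,(w>0).sum(),cast(f,c,.164)[0].round(4),P[int(c[1]),int(c[0])].round(4))
# rim ring in both views
for n,f in D.items():
    P=cloud(f);hi=(P[...,2]>.193)&(P[...,2]<.211)&(np.hypot(P[...,0]-.495,P[...,1]+.263)<.04)
    v,u=np.nonzero(hi);X=cast(f,np.c_[u,v],.202)
    print(n,"rim",len(u),X.mean(0).round(4),((X.min(0)+X.max(0))/2).round(4),np.ptp(X,axis=0).round(4),np.median(P[hi],0))
# cradle yaw: minAreaRect of canister top block + cradle
f=D["top"];P=cloud(f)
for lo,hi_,nm in((.15,.178,"shoulder"),(.03,.3,"all")):
    m=((P[...,2]>lo)&(P[...,2]<hi_)&(abs(P[...,0]-.53)<.16)&(abs(P[...,1]+.26)<.1)).astype(np.uint8)
    m=cv2.morphologyEx(m,cv2.MORPH_OPEN,np.ones((3,3),np.uint8))
    v,u=np.nonzero(m);X=cast(f,np.c_[u,v],(lo+hi_)/2 if nm!="all" else .1)
    print(nm,cv2.minAreaRect(X[:,:2].astype(np.float32)))
s=D["side"]["frame"];big=cv2.resize(s[135:200,310:385],None,fx=8,fy=8,interpolation=cv2.INTER_NEAREST)
# side green label line direction
f=D["side"];m=green(f)[165:185,310:375];v,u=np.nonzero(m);P=cloud(f)[165:185,310:375][v,u];l=np.polyfit(P[:,0],P[:,1],1);print("label slope",np.degrees(np.arctan(l[0])))
h2=cv2.cvtColor(s,cv2.COLOR_BGR2HSV);v,u=np.nonzero(green(f)[150:164,340:362]);print("side arrow px",u.mean()+340 if len(u) else None,v.mean()+150 if len(v) else None, cast(f,(u.mean()+340,v.mean()+150),.164) if len(u) else "")
E
```

```text
top [0.45115254 0.2415028  0.028     ] [0.06050806 0.05819164] [0.42749614 0.24698908 0.028     ] 166.94305331311648 31
side [0.45140272 0.24628031 0.028     ] [0.06301558 0.06770725] [0.42905987 0.24577595 0.028     ] -178.7068422070231 20
arrow px [404.51376147 245.79816514] 6 [ 0.4946 -0.2231  0.164 ] [ 0.4968 -0.2218  0.1637]
arrow px [433.62244898 244.75510204] 7 [ 0.4956 -0.3017  0.164 ] [ 0.4977 -0.2997  0.1658]
top rim 119 [ 0.4954 -0.2619  0.202 ] [ 0.4953 -0.2621  0.202 ] [0.0497 0.0525 0.    ] [ 0.49577368 -0.26130271  0.19915627]
side rim 69 [ 0.4969 -0.2505  0.202 ] [ 0.4971 -0.2526  0.202 ] [0.0501 0.0547 0.    ] [ 0.49708768 -0.2539995   0.19830695]
shoulder ((0.5216798782348633, -0.26087188720703125), (0.1497959941625595, 0.10606551170349121), 0.6798502206802368)
all ((0.5275806784629822, -0.2574407458305359), (0.1910022497177124, 0.14484798908233643), 0.6798840165138245)
label slope 1.298357684100789
side arrow px 351.5 156.0 [[ 0.49537394 -0.22432135  0.164     ]]
```

```bash
cat >> h.py <<'E'
NECK=np.array([.4953,-.2623]);NYAW=np.radians(0.8)
def rv(psi):
    """tool down, jaw axis at world angle psi (rad)"""
    x=np.array([0,0,-1.]);y=np.array([np.cos(psi),np.sin(psi),0]);return Ro.from_matrix(np.c_[x,y,np.cross(x,y)]).as_rotvec()
def psi_of(rotvec):
    y=Ro.from_rotvec(rotvec).as_matrix()[:,1];return np.arctan2(y[1],y[0])
E
python3 - <<'E'
from plant import env
from h import *
print(env.tcp_to_grasp,np.degrees(psi_of(env.get_obs()["orientation"])))
for d in range(-180,180,30):
    a=env.solve_ik([.4512,.2415,.05],rv(np.radians(d)));b=env.solve_ik([*NECK,.25],rv(np.radians(d)))
    print(d,None if a is None else a.round(2),None if b is None else b.round(2))
E
```

```text
0.0187 -70.99050601351443
-180 [ 0.37  0.6   1.8  -0.    0.74 -2.77] [-0.59  0.38  1.48 -0.    1.28  2.55]
-150 [ 0.37  0.6   1.8  -0.    0.74  2.99] [-0.59  0.38  1.48 -0.    1.28  2.02]
-120 [0.37 0.6  1.8  0.   0.74 2.47] [-0.59  0.38  1.48  0.    1.28  1.5 ]
-90 [ 0.37  0.6   1.8  -0.    0.74  1.95] [-0.59  0.38  1.48 -0.    1.28  0.98]
-60 [ 0.37  0.6   1.8  -0.    0.74  1.42] [-0.59  0.38  1.48 -0.    1.28  0.45]
-30 [ 0.37  0.6   1.8  -0.    0.74  0.9 ] [-0.59  0.38  1.48  0.    1.28 -0.07]
0 [ 0.37  0.6   1.8  -0.    0.74  0.37] [-0.59  0.38  1.48 -0.    1.28 -0.59]
30 [ 0.37  0.6   1.8   0.    0.74 -0.15] [-0.59  0.38  1.48 -0.    1.28 -1.12]
60 [ 0.37  0.6   1.8  -0.    0.74 -0.67] [-0.59  0.38  1.48 -0.    1.28 -1.64]
90 [ 0.37  0.6   1.8  -0.    0.74 -1.2 ] [-0.59  0.38  1.48  0.    1.28 -2.16]
120 [ 0.37  0.6   1.8  -0.    0.74 -1.72] [-0.59  0.38  1.48 -0.    1.28 -2.69]
150 [ 0.37  0.6   1.8  -0.    0.74 -2.24] [-0.59  0.38  1.48 -0.    1.28  3.07]
```

```bash
python3 - <<'E'
from plant import env
from h import *
r=rv(np.radians(-40));c=[.4512,.2418]
env.goto([*c,.14],r)
env.movel([*c,.035],feed=.15)
hit=env.movel([*c,-.012],feed=.02,force_limit=3)
o=env.get_obs();print(hit,o["tcp_pos"],o["wrist_force"],o["clock"],o["width"])
E
```

```text
False [ 0.45121279  0.24180199 -0.01196187] [ 0.01666226 -0.25196802  0.36841111] 6.5083 0.08553038534222909
```

```bash
python3 - <<'E'
from plant import env
from h import *
c=[.4512,.2418];z=-.003
env.movel([*c,z],feed=.05)
env.movel([*c,z],rotation=rv(np.radians(50)))
env.set_gripper(.0,f_grip=20);print(env.get_obs()["width"],env.get_obs()["wrist_force"].round(2),env.get_obs()["clock"])
env.set_gripper(.085)
env.movel([*c,z],rotation=rv(np.radians(-40)))
env.set_gripper(.0,f_grip=25)
o=env.get_obs();print(o["width"],o["wrist_force"].round(2),o["clock"])
env.movel([*c,.12],feed=.15)
o=env.get_obs();print(o["width"],o["wrist_force"].round(2),o["clock"],o["tcp_pos"])
import pickle
D={n:env.grab_frame(n) for n in("top","side")};pickle.dump(D,open("d1.pkl","wb"))
out=[]
for n,w in(("top",30),("side",40)):
    p=proj(D[n],[*c,.13]).astype(int);im=D[n]["frame"][p[1]-w:p[1]+w,p[0]-w:p[0]+w];out.append(cv2.resize(im,(400,400),interpolation=cv2.INTER_CUBIC));print(p)
cv2.imwrite("pics/lift.png",np.hstack(out))
E
```

```text
0.0653594897235974 [-1.11 -0.69  6.26] 8.8667
0.06490294219506013 [-2.46  0.07  6.79] 11.2417
0.06501826592518692 [-0.37  0.25 -0.03] 12.2083 [0.45076369 0.24161393 0.11932713]
[236 264]
[373 244]
```

View pics/lift.png

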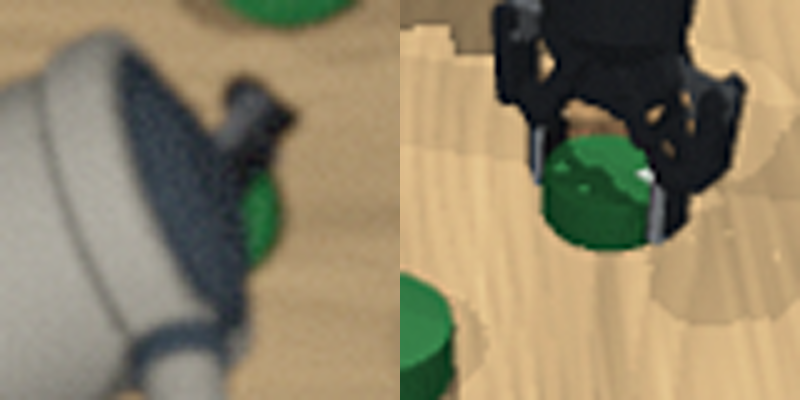

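The lift picture shows the cap held level, with its arrow at the right-hand finger (−x side). Over to the neck, then I'll look before setting it down.

```bash
python3 - <<'E'
from plant import env
from h import *
import pickle
D=pickle.load(open("d1.pkl","rb"));A=cast(D["side"],(382,239),.150)[0];print("arrow",A,np.degrees(np.arctan2(A[1]-.2417,A[0]-.451)))
env.goto([.4512,.2418,.25],rv(np.radians(-30)))
env.goto([*NECK,.245],rv(np.radians(18)))
env.movel([*NECK,.225],feed=.08)
o=env.get_obs();print(o["tcp_pos"],o["wrist_force"].round(2),o["clock"],o["width"],o["qpos"].round(2),np.degrees(psi_of(o["orientation"])))
D={n:env.grab_frame(n) for n in("top","side")};pickle.dump(D,open("d2.pkl","wb"))
out=[]
for n,w in(("top",35),("side",35)):
    p=proj(D[n],[*NECK,.215]).astype(int);im=D[n]["frame"][p[1]-w:p[1]+w,p[0]-w:p[0]+w];out.append(cv2.resize(im,(400,400),interpolation=cv2.INTER_CUBIC));print(p)
cv2.imwrite("pics/over.png",np.hstack(out))
E
```

```text
arrow [0.432209   0.24695402 0.15      ] 164.37885657720574
[ 0.49528704 -0.26186241  0.22474731] [ 0.29  0.43 -0.74] 15.125 0.06442940883565526 [-0.59  0.41  1.52  0.    1.22 -0.91] 18.025537926704413
[423 245]
[351 138]
```

View pics/over.png

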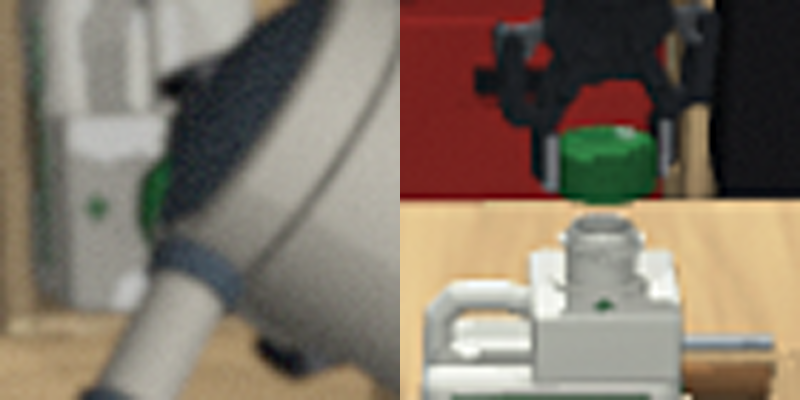

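```bash
python3 - <<'E'
import pickle
from h import *
D=pickle.load(open("d2.pkl","rb"));f=D["side"]
print(proj(f,[*NECK,.202]),proj(f,[.49529,-.26186,.242]),proj(f,[*NECK,.164]))
im=f["frame"];hsv=cv2.cvtColor(im,cv2.COLOR_BGR2HSV)
for r in range(124,142,2):
    g=np.nonzero(green(f)[r,335:370])[0]+335; print(r,g.min() if len(g) else 0,g.max() if len(g) else 0,(g.min()+g.max())/2 if len(g) else 0)
for r in range(140,158,2): print(r,''.join(f"{v:4d}" for v in hsv[r,332:368,2]))
E
```

```text
[351.38507597 141.88599822] [351.59404142 131.41836847] [351.19819469 151.59952966]
124 0 0 0
126 345 359 352.0
128 344 360 352.0
130 344 360 352.0
132 344 360 352.0
134 344 360 352.0
136 344 359 351.5
138 348 354 351.0
140 0 0 0
140  214 217 218 219 217 217 221 220 218 217 218 222 223 225 230 225 197 187 180 183 184 191 225 238 228 221 218 219 221 220 220 221 224 226 223 221
142  215 216 216 217 218 220 222 220 215 214 217 221 223 198 140 111 128 134 136 137 137 128 118 108 142 202 220 219 221 220 219 219 222 225 224 220
144  218 219 216 215 218 221 221 219 214 215 219 227 233 159 142 160 179 191 197 206 194 191 179 154 141 171 233 218 221 221 222 219 219 224 228 225
146  218 218 217 218 220 221 219 218 221 224 222 226 202 125 145 160 160 163 161 156 164 162 156 151 148 151 184 223 221 223 224 219 220 223 226 227
148  219 218 219 221 222 217 209 238 235 233 233 238 230 133 137 145 153 149 146 162 155 160 151 141 145 190 233 227 225 226 224 212 228 224 221 222
150  218 216 220 222 221 214 201 234 234 233 233 238 229 136 140 154 160 165 167 165 163 156 146 140 144 198 237 228 223 223 228 225 194 229 225 223
152  247 247 242 229 224 214 194 224 235 231 216 199 225 146 141 147 158 163 165 167 165 161 151 139 146 153 148 190 243 239 244 239 210 226 226 226
154  212 210 209 212 221 223 205 221 245 242 243 239 221 148 152 155 163 165 168 170 169 167 162 149 148 153 151 201 255 249 249 245 221 224 226 225
156  143 143 148 160 167 163 166 208 247 242 243 247 240 154 162 164 164 156 116  84  98 139 165 164 163 163 160 158 157 156 154 165 177 188 227 222
```

```bash
sed -i 's/\.4953,-/.4960,-/' h.py; python3 - <<'E'
from plant import env
from h import *
env.movel([*NECK,.205],feed=.08)
hit=env.movel([*NECK,.178],feed=.012,force_limit=3)
o=env.get_obs();print(hit,o["tcp_pos"],o["wrist_force"].round(2),o["wrist_torque"].round(2),o["clock"],o["width"])
E
```

```text
True [ 0.49603491 -0.26231518  0.18329392] [-0.78  1.03  7.68] [0.14 0.16 0.02] 17.2417 0.06519863126278234
```

```bash
cat >> h.py <<'E'
def st(env,tag=""):
    o=env.get_obs();print(tag,f"psi {np.degrees(psi_of(o['orientation'])):.1f} z {o['tcp_pos'][2]:.4f} xy {o['tcp_pos'][:2].round(4)} F {o['wrist_force'].round(1)} T {o['wrist_torque'].round(2)} t {o['clock']:.1f} w {o['width']:.4f}",flush=True);return o
E
python3 - <<'E'
from plant import env
from h import *
z=.1833;psi=18
for k in range(6):
    psi+=10;z+=.00039 if k<5 else 0
    env.movel([*NECK,z],rotation=rv(np.radians(psi)),feed=.02)
    o=st(env)
    if o["wrist_force"][2]>12: z+=.0004
    if o["wrist_force"][2]<1 and k<4: z-=.0003
    if k==4: 
        if o["wrist_force"][2]<-6: break
hit=env.movel([*NECK,z-.0085],feed=.012,force_limit=4);print(hit);st(env)
E
```

```text
psi 27.8 z 0.1838 xy [ 0.4961 -0.2624] F [ 0.6 -0.1  2.1] T [0.05 0.03 0.06] t 17.6 w 0.0649
 psi 37.7 z 0.1841 xy [ 0.4961 -0.2623] F [0.8 0.  2.3] T [-0.02  0.02  0.03] t 17.9 w 0.0651
 psi 47.6 z 0.1845 xy [ 0.496  -0.2623] F [0.  0.4 2.6] T [0.04 0.02 0.06] t 18.2 w 0.0648
 psi 57.6 z 0.1847 xy [ 0.4959 -0.2622] F [-0.1 -0.2  0.4] T [-0.05  0.02  0.  ] t 18.5 w 0.0650
 psi 67.6 z 0.1848 xy [ 0.4959 -0.2622] F [-0.6  0.6  0.4] T [0.04 0.02 0.02] t 18.9 w 0.0648
 psi 77.6 z 0.1849 xy [ 0.496  -0.2623] F [ 0.4 -0.4 -0.1] T [0.02 0.01 0.  ] t 19.2 w 0.0648
True
 psi 78.0 z 0.1787 xy [ 0.496  -0.2623] F [0.7 0.5 7.1] T [ 0.1   0.11 -0.02] t 19.7 w 0.0648
```

The cap dropped 6.2 mm just past the arrow, as expected. Now I'll turn it clockwise.

```bash
python3 - <<'E'
from plant import env
from h import *
z=.1789;psi=78
while psi>-72:
    psi-=15;z=max(z-.00058,.1736)
    env.movel([*NECK,z],rotation=rv(np.radians(psi)),feed=.02)
    o=st(env);F=o["wrist_force"][2]
    if F>8: z+=.0004
    elif F<1.5: z-=.0003
    if abs(o["wrist_torque"][2])>.5 or F>25 or F<-12 or np.hypot(*o["wrist_force"][:2])>15: print("stop");break
E
```

```text
psi 63.2 z 0.1783 xy [ 0.496  -0.2624] F [ 0.3 -0.8  0.6] T [-0.08 -0.01 -0.06] t 20.1 w 0.0649
 psi 48.3 z 0.1776 xy [ 0.4962 -0.2624] F [-0.1 -1.   4.5] T [-0.07 -0.05 -0.08] t 20.6 w 0.0648
 psi 33.2 z 0.1770 xy [ 0.4961 -0.2624] F [-0.1  0.1  4.7] T [-0.1  -0.04 -0.12] t 21.0 w 0.0648
 psi 18.2 z 0.1764 xy [ 0.4961 -0.2624] F [-0.8 -0.8  5.1] T [-0.02  0.03 -0.09] t 21.4 w 0.0649
 psi 3.2 z 0.1758 xy [ 0.4961 -0.2624] F [-0.7  0.3  5.2] T [-0.05  0.05 -0.12] t 21.8 w 0.0649
 psi -11.8 z 0.1752 xy [ 0.496  -0.2624] F [ 0.3 -0.1  5. ] T [-0.05  0.05 -0.09] t 22.2 w 0.0650
 psi -26.7 z 0.1746 xy [ 0.496  -0.2624] F [-0.8 -0.6  4.3] T [-0.08  0.07 -0.1 ] t 22.6 w 0.0648
 psi -41.7 z 0.1743 xy [ 0.4963 -0.2624] F [0.7 0.7 8.2] T [ 0.03  0.06 -0.09] t 23.0 w 0.0649
 psi -56.8 z 0.1743 xy [ 0.4964 -0.2625] F [ 0.3  0.3 11.1] T [ 0.1  -0.   -0.08] t 23.4 w 0.0652
 psi -71.8 z 0.1743 xy [ 0.4965 -0.2626] F [ 0.1  0.  13.2] T [ 0.08  0.03 -0.13] t 23.8 w 0.0647
```

Seated on the rim at z ≈ .1743. I'll keep turning in small steps until the torque rises.

```bash
python3 - <<'E'
from plant import env
from h import *
z=.1745;psi=-72
while psi>-108:
    psi-=4
    env.movel([*NECK,z],rotation=rv(np.radians(psi)),feed=.02)
    o=st(env);F=o["wrist_force"][2]
    if F>8: z+=.0002
    if abs(o["wrist_torque"][2])>.6 or F<-15: print("snug");break
E
```

```text
psi -75.7 z 0.1743 xy [ 0.4958 -0.2622] F [-1.   0.3  4.8] T [ 0.03  0.09 -0.02] t 24.1 w 0.0650
 psi -79.8 z 0.1744 xy [ 0.4959 -0.2622] F [0.  0.1 0.9] T [ 0.01  0.04 -0.09] t 24.3 w 0.0648
 psi -83.8 z 0.1744 xy [ 0.4959 -0.2623] F [-0.4 -0.7  0.6] T [-0.    0.03  0.  ] t 24.6 w 0.0650
 psi -87.8 z 0.1744 xy [ 0.4959 -0.2622] F [0.8 0.  0.8] T [ 0.01  0.02 -0.06] t 24.8 w 0.0646
 psi -91.8 z 0.1744 xy [ 0.4959 -0.2623] F [ 0.9 -0.9 -2.2] T [-0.14 -0.04 -0.13] t 25.1 w 0.0647
 psi -95.8 z 0.1743 xy [ 0.4959 -0.2623] F [-0.2 -2.9 -4.5] T [-0.34 -0.06 -0.5 ] t 25.3 w 0.0652
 psi -99.8 z 0.1743 xy [ 0.4959 -0.2623] F [ 0.2 -3.7 -6.4] T [-0.51 -0.06 -0.77] t 25.6 w 0.0653
snug
```

```bash
python3 - <<'E'
from plant import env
from h import *
from meas import cap
env.set_gripper(.085);st(env)
p=env.get_obs()["tcp_pos"]
env.movel([p[0],p[1],.29],feed=.12)
env.goto([.35,-.05,.33],rv(np.radians(-60)));st(env)
D={n:env.grab_frame(n) for n in("top","side")}
for n in D:
    print(n,*cap(D[n],NECK,.205))
    P=cloud(D[n]);m=(green(D[n])>0)&(np.hypot(P[...,0]-NECK[0],P[...,1]-NECK[1])<.03);print("top z",np.percentile(P[m][:,2],[50,75,90]))
    t=P[m&(P[...,2]>.199)];A=np.c_[t[:,:2]-NECK,np.ones(len(t))];print("plane",np.linalg.lstsq(A,t[:,2],rcond=None)[0].round(4))
out=[]
for n,w in(("top",35),("side",35)):
    p=proj(D[n],[*NECK,.2]).astype(int);im=D[n]["frame"][p[1]-w:p[1]+w,p[0]-w:p[0]+w];out.append(cv2.resize(im,(400,400),interpolation=cv2.INTER_CUBIC))
cv2.imwrite("pics/end.png",np.hstack(out));cv2.imwrite("pics/endtop.png",D["top"]["frame"])
E
```

```text
psi -99.9 z 0.1747 xy [ 0.4961 -0.2623] F [-0.2 -0.1 -0.2] T [ 0.05 -0.   -0.03] t 25.9 w 0.0851
 psi -60.1 z 0.3300 xy [ 0.3509 -0.0507] F [ 0.1 -1.3  0.2] T [ 0.   -0.04  0.01] t 28.0 w 0.0849
top [ 0.49534862 -0.26161285  0.205     ] [0.06023787 0.06286334] [ 0.4884334  -0.26227356  0.205     ] -174.54230522260815 81
top z [0.20353598 0.20525386 0.20665026]
plane [0.0044 0.014  0.2038]
side [ 0.49564741 -0.25557126  0.205     ] [0.06117373 0.07341958] [ 0.48642603 -0.24341325  0.205     ] 127.17891021797911 11
top z [0.20502141 0.20597229 0.20671385]
plane [ 0.0194 -0.0377  0.2053]
```

View pics/end.png

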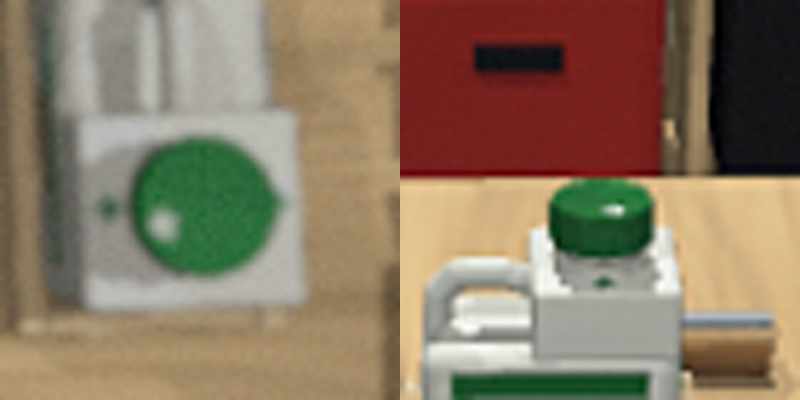

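The cap sits level on the neck with its top at about z 0.205, as expected when home. The arrow at (162,225) against the cap centre at (205,205) points to x<0, y>0, about 155° past the arrow where it dropped in. Handing in.

```bash
python3 - <<'E'
from plant import env
env.finish_job();print(env.get_obs()["clock"])
E
```

```text
the job is handed in; nothing more can be done
the job is handed in; nothing more can be done
```

The middle green cap is screwed fully home on the canister, released, and the job is handed in. Simulator time was about 28 s of the 64 s allowed.

- **Setting down and turning back:** I set the cap on the neck about 45° clockwise of the −y arrow; the tool's height at contact was within 0.1 mm of what I expected. Turned anticlockwise, it climbed about 1.5 mm. About 15° past the arrow I pressed lightly and it dropped 6.2 mm.
- **Screwing home:** I turned it clockwise about 178°. It seated on the rim, and the turning torque then rose to 0.77 N m, so I released it and backed away.
- **Last checks:** The cap's top is at 0.204–0.206 m, against 0.205 m expected when home. The top view puts its centre within about 1 mm of the neck's axis, and the arrow is about 155° past the neck arrow, where at least 120° is needed.
- **Checks that disagreed:**
    - The side view's automatic centre was about 7 mm off in y and its arrow direction about 12° off. I put that down to the cap's side wall and highlights getting into that mask, as it had read y too high before.
    - The two views also gave different tilts of the cap's top, about 0.8° and 2.4°. Depth noise makes them unreliable, so the cap being level within 2° rests on how it looks and on its seating on the rim.
- **Bystanders:** I did not check the sanding block, tin, brush and clamp again afterwards. The planned moves kept clear of them.

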